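# Slide the nut tray to its mark and tip the nuts into one corner

### The job

Take the white tray of loose brass nuts by its upright corner lug and slide it along the slab, without lifting or tipping it on the way, until it stands squarely inside the white painted outline with the lug at the corner that has the tick. There raise the lug so that the tray tilts (about 30 degrees) and all four nuts slide into the corner opposite the lug, and finish while still holding the tray tilted over the outline by its lug. Do not touch the nuts with the gripper, and leave the other things on the slab alone.

Things in the scene. Friction and masses are not known exactly. Their poses are not given: they have to be found in the camera images.
- tray_grip (a point): Point to hold on the tray: middle of an upright steel tab (lug) at the tray corner away from the robot. Tab 26 mm long (tray x), 12 mm thick (tray y, the faces to pinch), top 86 mm above the tray underside; this point 64 mm above the underside, 22 mm below the tab top. Tray walls are 36 mm high. Tray axes: x level, from the opposite corner out through the lug, z up.
- tray_middle (a point): Middle of the underside of the open square tray: slick white plastic, outside 160 x 160 mm, 36 mm high, walls and floor 5 mm thick, about 0.35 kg, friction with nuts 0.14, with slab 0.15-0.3. Tray x runs along the diagonal, from the gathering corner (outer corner at x = -113 mm) to the lug (middle of the tab at x = +119 mm); z is square to the floor, up.
- tray_corner (a point): The gathering corner: the inside corner of the tray diagonally opposite the lug, at floor level: tray x = -106 mm, y = 0, z = 5 mm from the middle of the underside. Axes are the tray's.
- mark_middle (a point): Middle of the outline painted in white on the slab (flat, 176 mm square, line 5 mm wide), where the tray has to go. Its x axis points along the outline's diagonal to the corner that has a short painted tick (30 mm) pointing outward: the lug belongs at that corner. z up.
- mark_corner (a point): Where the tray's gathering corner lies when the tray stands exactly in the outline: 106 mm from the outline's middle along -x of the outline, 5 mm above the slab.
- dish: White ceramic evaporating dish, 90 mm across, 34 mm high, standing loose on the slab; origin at the middle of its underside. Leave alone.
- bulb: Green rubber bulb standing upright, 56 mm across, 78 mm high, loose; origin at the middle of its underside. Leave alone.
- ring_clamp: Chrome ring clamp lying flat: ring 80 mm across with a 90 mm stem along its -x, 25 mm high, loose; origin under the middle of the ring. Leave alone.
- tube_rack: Wooden block 60 x 110 x 40 mm carrying two upright corked glass tubes, 144 mm high overall, loose; origin at the middle of its underside. Leave alone.
- nut0_mid (a point): One of four alike brass thumb nuts lying loose and flat in the tray: flange 20 mm across, 10 mm high, 20 g; this point is its centre. It begins to slide at a tilt of about 0.11 to 0.17 rad; in a tilt straight down the diagonal of about 0.5 rad it slides freely and runs along the walls right into the corner.
- nut1_mid (a point): One of four alike brass thumb nuts lying loose and flat in the tray: flange 20 mm across, 10 mm high, 20 g; this point is its centre. It begins to slide at a tilt of about 0.11 to 0.17 rad; in a tilt straight down the diagonal of about 0.5 rad it slides freely and runs along the walls right into the corner.
- nut2_mid (a point): One of four alike brass thumb nuts lying loose and flat in the tray: flange 20 mm across, 10 mm high, 20 g; this point is its centre. It begins to slide at a tilt of about 0.11 to 0.17 rad; in a tilt straight down the diagonal of about 0.5 rad it slides freely and runs along the walls right into the corner.
- nut3_mid (a point): One of four alike brass thumb nuts lying loose and flat in the tray: flange 20 mm across, 10 mm high, 20 g; this point is its centre. It begins to slide at a tilt of about 0.11 to 0.17 rad; in a tilt straight down the diagonal of about 0.5 rad it slides freely and runs along the walls right into the corner.
There are look-alikes about, which are no part of the job. There is more than one size of the part that bears tray_grip; the job needs the larger.

How it is judged:
By the outcome, as a careful person would: the job done as asked, in the order asked, and still so for the second after the job is handed in, while the arm keeps its last pose, push and grip.
It also fails if it takes over 54 s, if anything falls off the work surface, if the arm or the gripper's body presses on something with over 40 N, if the wrist force passes 120 N, or if a joint passes its speed limit or range.

### The arm

A 7-joint arm with a two-finger parallel gripper is mounted at the origin on the work surface. World frame = base frame: x ahead of the robot, y to its left, z up, the work surface at z = 0. Lengths are in m, angles in rad, forces in N, time in s.
With the tool pointing down it reaches from about 0.425 to 0.875 m from the base axis. Payload 4.7 kg.
Tool frame: the origin (TCP) lies midway between the tips of the shut fingers; the grasp point (between the pads) lies 19 mm behind it (ctrl.grip_depth is the distance from the TCP to the grasp point, in m); z points along the fingers, y is the direction in which the jaws open and shut (so a half turn about z gives the same grasp; the last joint's range is limited). The gripper opens to 87 mm and grips with 3 to 60 N. Pads are 19 mm wide; open, the fingers measure 117 mm over their backs; the gripper's body (75 mm by 190 mm) begins 51 mm behind the grasp point.
Start: joints at [-1.282, 0.321, -0.07, 1.45, 0.023, 1.371, -0.057], TCP at [0.176, 0.626, 0.223] pointing down, gripper open.
Joint ranges: [-2.86, 2.86], [-0.3, 2.09], [-1.38, 1.24], [0.06, 2.45], [-1.56, 4.7], [0.09, 2.05], [-2.69, 2.69]. Speed limits (rad/s): [2.57, 2.57, 3.14, 3.14, 3.14, 3.14, 3.14].

### API

Orientations are given as a rotation vector (axis times angle).
In Python, from bench import ctrl gives the robot as it stands. The module is installed in compiled form; this text tells all that it offers.
- The arm moves only by the shell command python3 -m inch 'ROWS' [FORCE]. ROWS is JSON, a list of rows, each a list of 5 numbers: the opening, from -1 (shut) to 1 (fully open), so that 0 is half open, then the shift along the tool's x, y, z in mm, then the turn about the tool's z in rad. In form: [[fingers, tx, ty, tz, twist], ...]. A call has 1 to 5 rows; each row shifts and turns the pose as measured when the row begins, along the tool's axes as they then stand; what a row does not reach is not made up. A row lasts 1/8 s, in which the tool goes at most 62.5 mm and 10.7 degrees, less where a joint would pass 70% of its speed; a pose out of reach is approached as far as the arm can. A call is refused whole if a number of a shift passes 62.5 or a number of a turn 0.188, either way. A call with a gripper value outside its range is refused whole. The fingers move at their own pace and stop on an object; FORCE is the grip in N (left out, the last holds). Time passes only in rows, so rows that do not move let the fingers close. It gives the time, the measured TCP pose, the force and the opening at its end, in the units of the state.
- ctrl.get_state(): the state, without advancing time (a new reading comes with each control period).
- ctrl.get_image(name): name is "scene" or "top" or "wrist"; returns a dict with "color" (400x640x3 uint8, red, green, blue), "range_z" (400x640 float32, m along the optical axis (not along the pixel's ray), 0 where there is no reading), "K" (3x3 intrinsics, pixels), "distortion" ([k1, k2, p1, p2, k3] as OpenCV has them; the pictures are not rectified), "R" (3x3) and "t" (3): a world point X has camera coordinates R X + t. Camera axes: x right, y down, z forward; pixel columns grow to the right and rows downward; lengths in m; the calibration is good to about 2 mm. A picture is of the moment at which its call begins.
- ctrl.close_job(): hands the job in, once; it reports no verdict.
The state is a dict: "time": time; "joint_positions": joint angles; "qd": joint speeds; "joint_torque": joint torques, N m; "position": TCP position; "tool_rot": TCP orientation; "ft_force": force on the tool from outside, world axes, zero at the start; "torque": the same for the moment, N m; "grip_width": opening from 0.0 (shut) to 1.0 (fully open).
Only numpy, scipy, OpenCV 4.12 (cv2) and the standard library are available. Lean on these libraries where they do the work, as an engineer would, in place of code of your own. Each camera call takes 0.05 s, during which the arm holds its last target. There are 200 camera calls.

## Working session

There is one attempt and no reset: what is moved stays moved. The work goes in short steps, Python scripts to look and compute and a shell command to move; the robot and the scene stay as the last step left them, time stands still between calls to the robot, and variables do not carry over. Pictures are saved under pics/ and viewed, about 8 in all and at most 12, crops included, and the job is handed in when it is done.

```bash
mkdir -p pics; cat > h.py <<'E'
import numpy as np, cv2
from bench import ctrl
def img(n):
    d=ctrl.get_image(n); return d
def save(d,f): cv2.imwrite(f,cv2.cvtColor(d["color"],cv2.COLOR_RGB2BGR))
def ray(d,px,z):
    """pixels -> world points on plane z"""
    p=cv2.undistortPoints(np.array(px,float).reshape(-1,1,2),np.array(d["K"]),np.array(d["distortion"])).reshape(-1,2)
    R=np.array(d["R"]);t=np.array(d["t"]);c=-R.T@t
    v=np.c_[p,np.ones(len(p))]@R
    return c+v*((z-c[2])/v[:,2])[:,None]
def proj(d,X):
    R=np.array(d["R"]);t=np.array(d["t"])
    return cv2.projectPoints(np.array(X,float).reshape(-1,1,3),cv2.Rodrigues(R)[0],t,np.array(d["K"]),np.array(d["distortion"]))[0].reshape(-1,2)
E
python3 - <<'E'
from h import *
for n in("top","scene"):
    d=img(n); save(d,f"pics/{n}0.png"); R=np.array(d["R"]);print(n,-R.T@np.array(d["t"]))
print(ctrl.get_state())
E
```

```text
top [0.45271219 0.06530462 1.33208341]
scene [1.4849045  0.07298498 1.35211461]
{'time': 0.1, 'joint_positions': array([-1.2818769 ,  0.32175855, -0.07011999,  1.45156158,  0.02260175,
        1.37076403, -0.05692368]), 'qd': array([ 0.00168546,  0.00084499, -0.00141575, -0.00247615,  0.00054057,
       -0.00102402, -0.00017693]), 'joint_torque': array([-7.12340789e-04, -4.92571235e+01, -4.06148918e-01, -3.13398278e+01,
       -6.42119371e-02,  3.95331520e-02,  7.98062365e-05]), 'position': array([0.17628566, 0.62513141, 0.22156055]), 'tool_rot': array([-4.30247809e-01, -3.11183728e+00,  2.66579447e-03]), 'ft_force': array([0.05864114, 0.26391332, 1.34358197]), 'torque': array([ 0.00432199, -0.00447629, -0.01371371]), 'grip_width': 1.0012471780685925}
```

View pics/top0.png

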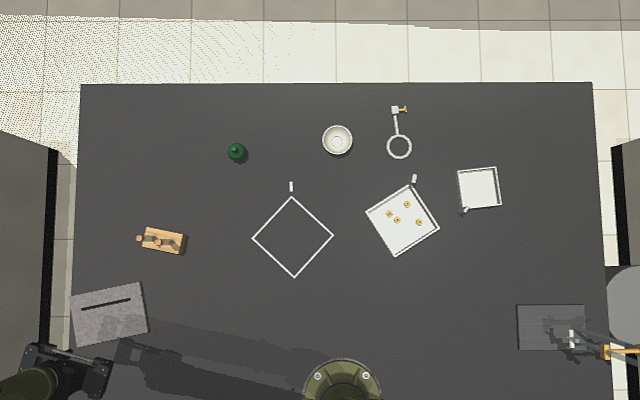

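View pics/scene0.png

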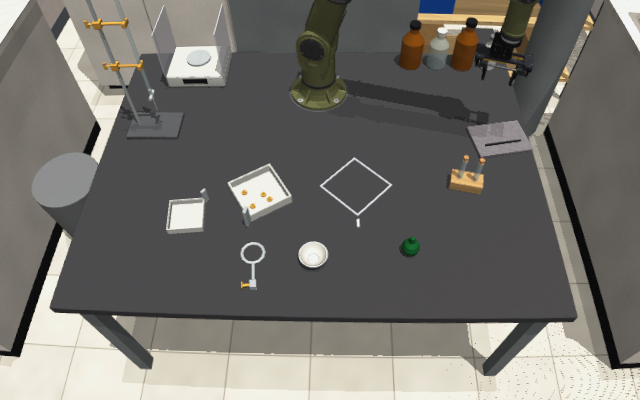

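The top view shows the large tray with the nuts at (402,221) and its lug at about (413,180). The outline is centred at (293,237), with its tick at (291,187). The smaller look-alike tray is at (479,188), and the dish, bulb, ring clamp and rack stand clear of the slide path. Next I'll measure these.

```bash
cat > meas.py <<'E'
from h import *
def quad(d,box,z,thr=150,big=True):
    g=cv2.cvtColor(d["color"],cv2.COLOR_RGB2GRAY); m=np.zeros_like(g)
    x0,y0,x1,y1=box; m[y0:y1,x0:x1]=(g[y0:y1,x0:x1]>thr)*255
    cs,_=cv2.findContours(m,cv2.RETR_EXTERNAL,cv2.CHAIN_APPROX_NONE)
    c=sorted(cs,key=cv2.contourArea)
    W=[ray(d,k.reshape(-1,2),z)[:,:2] for k in c]
    r=cv2.minAreaRect((W[-1]*1000).astype(np.float32))
    return r,[(w.mean(0).round(4),len(w)) for w in W[-4:]]
E
python3 - <<'E'
from meas import *
d=img("top")
np.set_printoptions(suppress=True,precision=4)
print("mark",quad(d,(245,175,340,285),0))
r,o=quad(d,(360,165,445,262),0.036);print("tray",r,o); print(cv2.boxPoints(r))
# points from depth
px=np.stack(np.meshgrid(np.arange(340,520),np.arange(120,265)),-1).reshape(-1,2)
rz=np.array(d["range_z"]); z=rz[px[:,1],px[:,0]]
u=cv2.undistortPoints(px.astype(float).reshape(-1,1,2),d["K"],np.array(d["distortion"])).reshape(-1,2)
P=(np.c_[u,np.ones(len(u))]*z[:,None]-np.array(d["t"]))@np.array(d["R"])
k=(P[:,2]>.05)&(z>0)
for p,q in zip(px[k],P[k]): print(p,q)
print(proj(d,[[.5,0,0],[.6,0,0]]))
E
```

```text
mark (((471.8461608886719, 139.52525329589844), (177.35006713867188, 177.68585205078125), 46.85961151123047), [(array([0.6239, 0.1441]), 22), (array([0.4721, 0.1391]), 174)])
tray ((517.7445068359375, -185.40701293945312), (160.26705932617188, 160.9930419921875), 31.862625122070312) [(array([ 0.6405, -0.2232]), 21), (array([ 0.5281, -0.2059]), 267)]
[[ 407.1929 -159.3412]
 [ 492.1786 -296.0753]
 [ 628.2961 -211.4728]
 [ 543.3104  -74.7388]]
[413 174] [ 0.6454 -0.2103  0.0855]
[414 174] [ 0.6455 -0.2133  0.085 ]
[415 174] [ 0.6447 -0.2152  0.0895]
[416 174] [ 0.6455 -0.2191  0.0847]
[412 175] [ 0.6448 -0.2106  0.0707]
[413 175] [ 0.6423 -0.2099  0.0871]
[414 175] [ 0.6424 -0.213   0.0863]
[415 175] [ 0.6419 -0.2151  0.0893]
[416 175] [ 0.6425 -0.2189  0.0855]
[417 175] [ 0.643  -0.2226  0.082 ]
[411 176] [ 0.6438 -0.2105  0.0576]
[412 176] [ 0.6404 -0.2084  0.0806]
[413 176] [ 0.6397 -0.2103  0.0848]
[414 176] [ 0.6392 -0.2125  0.0879]
[415 176] [ 0.6388 -0.2147  0.091 ]
[416 176] [ 0.6394 -0.2186  0.0864]
[411 177] [ 0.6403 -0.2096  0.0613]
[412 177] [ 0.6373 -0.208   0.082 ]
[413 17
[... 1891 characters left out ...]
  0.0615]
[468 208] [ 0.5484 -0.3726  0.0621]
[463 209] [ 0.5464 -0.3616  0.0511]
[464 209] [ 0.5457 -0.3613  0.0609]
[465 209] [ 0.5457 -0.3645  0.0599]
[466 209] [ 0.5454 -0.3658  0.0646]
[467 209] [ 0.5451 -0.3677  0.0676]
[468 209] [ 0.5454 -0.372   0.0636]
[463 210] [ 0.5428 -0.3582  0.0609]
[464 210] [ 0.5426 -0.3601  0.064 ]
[465 210] [ 0.5427 -0.3639  0.0613]
[466 210] [ 0.5425 -0.366   0.0638]
[467 210] [ 0.5424 -0.3684  0.0652]
[462 211] [ 0.5406 -0.3585  0.0511]
[463 211] [ 0.5403 -0.3602  0.0547]
[464 211] [ 0.5395 -0.3594  0.0657]
[465 211] [ 0.5394 -0.3618  0.0672]
[466 211] [ 0.5398 -0.3667  0.0613]
[464 212] [ 0.5372 -0.362   0.0576]
[[338.7024 226.4977]
 [338.3154 193.5656]]
```

```bash
python3 -m inch '[[1,-47,-31,0,0],[1,-47,-31,0,0],[1,-47,-31,0,0],[1,-47,-31,0,0],[1,-47,-31,0,0]]' 25; python3 -m inch '[[1,-47,-31,0,0],[1,-47,-31,0,0],[1,-47,-31,0,0],[1,-47,-31,0,0],[1,-47,-31,0,0]]'
```

```text
time: 0.78
position: [0.3606, 0.4101, 0.2188]
tool_rot: [-0.412, -3.111, 0.005]
ft_force: [0.8, -0.5, 0.6]
grip_width: 0.997
time: 1.4
position: [0.5516, 0.1914, 0.2181]
tool_rot: [-0.411, -3.111, 0.003]
ft_force: [0.7, 0.5, 0.4]
grip_width: 1.004
```

```bash
cat >> h.py <<'E'
from scipy.spatial.transform import Rotation as Ro
def togo(tcp,yaw_y_deg):
    s=ctrl.get_state(); M=Ro.from_rotvec(s["tool_rot"]).as_matrix()
    d=M.T@(np.array(tcp)-s["position"])*1000
    a=np.degrees(np.arctan2(M[1,1],M[0,1])); e=(yaw_y_deg-a+90)%180-90
    print("t %.2f"%s["time"],"tcp",s["position"].round(4),"move mm",d.round(1),"twist",round(-np.radians(e),3),"tilt",M[:,2].round(3),"F",s["ft_force"].round(1),"T",s["torque"].round(2),"w",round(s["grip_width"],3))
E
python3 -c "
from h import *
togo([.6336,-.2126,.14],76.8)"
```

```text
t 1.40 tcp [0.5516 0.1914 0.2181] move mm [-184.3 -368.7   78.5] twist -0.032 tilt [-0.004 -0.002 -1.   ] F [0.7 0.5 0.4] T [-0.06 -0.04  0.06] w 1.004
```

```bash
python3 -m inch '[[1,-25,-50,5,0],[1,-25,-50,5,0],[1,-25,-50,5,0],[1,-25,-50,10,0],[1,-25,-50,10,-0.03]]'>/dev/null; python3 -m inch '[[1,-25,-50,10,0],[1,-20,-40,10,0],[1,-10,-20,10,0],[1,0,0,0,0]]'; python3 - <<'E'
from h import *
togo([.6336,-.2126,.14],76.8)
d=img("wrist"); save(d,"pics/w1.png")
print(proj(d,[[.6336,-.2126,.086]]))
E
```

```text
time: 2.52
position: [0.6365, -0.2204, 0.149]
tool_rot: [-0.373, -3.114, 0.008]
ft_force: [-0.7, 0.4, 0.5]
grip_width: 1.0
t 2.52 tcp [ 0.6365 -0.2204  0.149 ] move mm [4.7 7.  8.9] twist -0.008 tilt [-0.006 -0.004 -1.   ] F [-0.7  0.4  0.5] T [ 0.1  -0.02  0.05] w 1.0
[[327.81143998 206.3101445 ]]
```

View pics/w1.png

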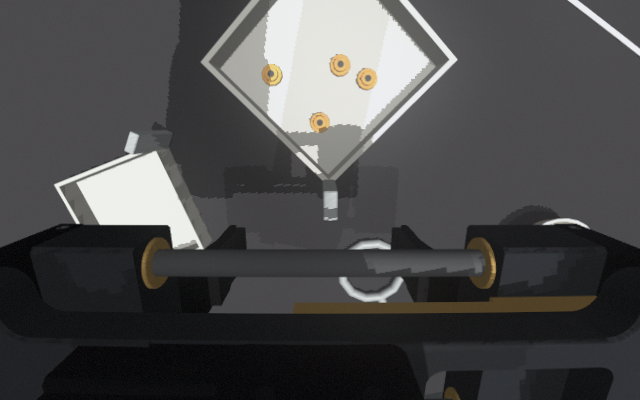

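The wrist view shows the lug top centred at about (330.5,205.5), within 3 px of the predicted point. The four nuts lie well inside the tray.

```bash
python3 - <<'E'
from h import *
d=img("wrist")
P=ray(d,[[330.5,205.5],[330.5,192],[331,218]],.086); print(P)
# tray rim corners, near lug & far sides at z=.036
Q=ray(d,[[203,62],[456,60],[330,180]],.036);print(Q)
dy=Q[0]-Q[1];print("tray y yaw",np.degrees(np.arctan2(dy[1],dy[0])),"mid",(Q[0]+Q[1])/2)
togo([P[0][0],P[0][1],.045],76.8)
E
```

```text
[[ 0.63411429 -0.2088939   0.086     ]
 [ 0.62323025 -0.20639447  0.086     ]
 [ 0.64452423 -0.21086513  0.086     ]]
[[ 0.49381693 -0.29022655  0.036     ]
 [ 0.54443763 -0.07310909  0.036     ]
 [ 0.62318836 -0.20504268  0.036     ]]
tray y yaw -103.12400121295497 mid [ 0.51912728 -0.18166782  0.036     ]
t 2.62 tcp [ 0.6376 -0.2174  0.1501] move mm [  5.1   7.9 105.1] twist -0.004 tilt [-0.004 -0.003 -1.   ] F [-0.2  0.6  0.1] T [ 0.02 -0.02 -0.02] w 1.001
```

```bash
python3 -m inch '[[1,5,6,0,0],[1,0,0,30,0],[1,0,0,30,0],[1,0,0,20,0],[1,0,0,0,0]]'>/dev/null; python3 -c "
from h import *
togo([.634,-.2105,.045],76.8)"
```

```text
t 3.25 tcp [ 0.637  -0.1989  0.0719] move mm [  0.4 -12.1  26.8] twist 0.009 tilt [ 0.002  0.003 -1.   ] F [ 0.  -1.   1.1] T [0.01 0.04 0.05] w 1.004
```

```bash
python3 -m inch '[[1,0,-10,0,0],[1,0,0,0,0],[1,0,0,0,0]]'>/dev/null; python3 -c "
from h import *
togo([.634,-.2105,.045],76.8)"
```

```text
t 3.62 tcp [ 0.6365 -0.2098  0.0752] move mm [ 2.4 -1.3 30.1] twist 0.009 tilt [ 0.007  0.001 -1.   ] F [0.5 0.6 1. ] T [ 0.    0.01 -0.01] w 1.0
```

```bash
python3 -m inch '[[1,2,-1,15,0],[1,0,0,10,0],[1,0,0,0,0],[1,0,0,0,0]]'>/dev/null; python3 -c "
from h import *
for i in range(4):
  togo([.634,-.2105,.045],76.8); img('top')"
```

```text
t 4.12 tcp [ 0.6341 -0.2104  0.0482] move mm [ 0.1 -0.1  3.2] twist 0.008 tilt [ 0.007  0.002 -1.   ] F [ 1.3 -0.   0.2] T [0.02 0.05 0.01] w 1.001
t 4.17 tcp [ 0.6341 -0.2103  0.0482] move mm [ 0.1 -0.2  3.2] twist 0.008 tilt [ 0.007  0.002 -1.   ] F [0.3 0.2 0.1] T [0.04 0.02 0.01] w 0.997
t 4.22 tcp [ 0.6342 -0.2104  0.0484] move mm [ 0.2 -0.2  3.4] twist 0.009 tilt [ 0.007  0.002 -1.   ] F [-0.6 -0.9  0.2] T [0.03 0.05 0.04] w 0.999
t 4.28 tcp [ 0.6343 -0.2104  0.0486] move mm [ 0.3 -0.2  3.6] twist 0.009 tilt [ 0.007  0.002 -1.   ] F [ 0.2 -0.4 -0.9] T [-0.02  0.   -0.03] w 1.003
```

```bash
python3 -m inch '[[1,0,0,3,0],[-1,0,0,0,0],[-1,0,0,0,0],[-1,0,0,0,0],[-1,0,0,0,0]]' 25 >/dev/null; python3 -m inch '[[-1,0,0,0,0],[-1,0,0,0,0]]'>/dev/null; python3 -c "
from h import *
togo([.634,-.2105,.045],76.8)
togo([.5907,.1434,.045],91.86)"
```

```text
t 5.20 tcp [ 0.6349 -0.2105  0.0462] move mm [ 0.9 -0.2  1.2] twist 0.009 tilt [ 0.009  0.001 -1.   ] F [-0.   0.2 -0.2] T [ 0.01 -0.03 -0.02] w 0.406
t 5.20 tcp [ 0.6349 -0.2105  0.0462] move mm [120.9 335.5   1.3] twist -0.254 tilt [ 0.009  0.001 -1.   ] F [-0.   0.2 -0.2] T [ 0.01 -0.03 -0.02] w 0.406
```

```bash
python3 -m inch '[[-1,0,0,0,0],[-1,0,0,0,0],[-1,0,0,0,0],[-1,0,0,0,0]]'>/dev/null; python3 -c "
from h import *
togo([.634,-.2105,.045],76.8)
togo([.5907,.1434,.045],91.86)"
```

```text
t 5.70 tcp [ 0.6348 -0.2105  0.0462] move mm [ 0.8 -0.2  1.2] twist 0.009 tilt [ 0.008  0.001 -1.   ] F [-0.6  0.9  0.2] T [-0.15  0.07 -0.11] w 0.137
t 5.70 tcp [ 0.6348 -0.2105  0.0462] move mm [120.9 335.5   1.2] twist -0.254 tilt [ 0.008  0.001 -1.   ] F [-0.6  0.9  0.2] T [-0.15  0.07 -0.11] w 0.137
```

```bash
python3 -m inch '[[-1,1,4,0,0],[-1,3,8,0,0],[-1,4,11,0,0],[-1,4,11,0,0],[-1,4,11,0,0]]'; python3 -m inch '[[-1,4,11,0,-0.02],[-1,4,11,0,-0.02],[-1,4,11,0,-0.02],[-1,4,11,0,-0.02],[-1,4,11,0,-0.02]]'; python3 -c "
from h import *
togo([.5907,.1434,.0462],91.86)"
```

```text
time: 6.32
position: [0.6286, -0.1613, 0.0462]
tool_rot: [0.347, 3.114, 0.001]
ft_force: [-0.3, 0.1, 0.2]
grip_width: 0.138
time: 6.95
position: [0.6181, -0.0985, 0.0462]
tool_rot: [0.178, 3.128, 0.001]
ft_force: [0.7, -1.0, -0.0]
grip_width: 0.135
t 6.95 tcp [ 0.6181 -0.0985  0.0462] move mm [ 5.470e+01  2.372e+02 -2.000e-01] twist -0.146 tilt [ 0.009  0.    -1.   ] F [ 0.7 -1.  -0. ] T [-0.27  0.02  0.03] w 0.135
```

```bash
python3 -m inch '[[-1,3,12,0,-0.02],[-1,3,12,0,-0.02],[-1,3,12,0,-0.02],[-1,3,12,0,-0.02],[-1,3,12,0,-0.02]]'>/dev/null; python3 -m inch '[[-1,2,12,0,-0.015],[-1,2,12,0,-0.01],[-1,2,12,0,0],[-1,2,12,0,0],[-1,2,12,0,0]]' >/dev/null; python3 -c "
from h import *
togo([.5907,.1434,.0462],91.86)"
```

```text
t 8.20 tcp [0.5949 0.0307 0.0461] move mm [  1.9 112.7  -0. ] twist -0.013 tilt [ 0.009  0.001 -1.   ] F [ 0.4 -1.1  1. ] T [-0.15  0.06  0.09] w 0.138
```

```bash
python3 -m inch '[[-1,0,12,0,-0.01],[-1,0,12,0,0],[-1,0,12,0,0],[-1,0,12,0,0],[-1,0,12,0,0]]'>/dev/null; python3 -m inch '[[-1,0,10,0,0],[-1,0,6,0,0],[-1,0,4,0,0],[-1,0,0,0,0]]' >/dev/null; python3 - <<'E'
from h import *
from meas import *
togo([.5907,.1434,.0462],91.86)
d=img("top"); save(d,"pics/top2.png")
cv2.imwrite("pics/c2.png",cv2.resize(cv2.cvtColor(d["color"],cv2.COLOR_RGB2BGR)[160:300,230:430],None,fx=4,fy=4))
E
```

```text
t 9.32 tcp [0.5922 0.1178 0.0461] move mm [ 0.6 25.7 -0. ] twist -0.0 tilt [ 0.008  0.001 -1.   ] F [ 1.1  0.6 -0.2] T [0.08 0.07 0.02] w 0.138
```

View pics/c2.png

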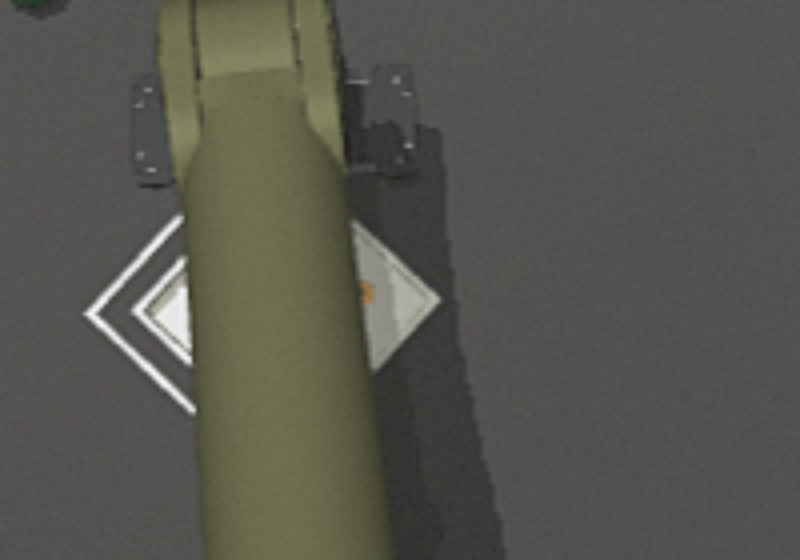

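The arm hides the middle, but the tray's left and right rim corners are visible at crop (133,310) and (440,299). The outline's left corner is at (85,314). I'll measure the remaining offset from these.

```bash
python3 -m inch '[[-1,0,10,0,0],[-1,0,10,0,0],[-1,0,4,0,0],[-1,0,0,0,0]]' >/dev/null; python3 - <<'E'
from h import *
togo([.5907,.1434,.0462],91.86)
d=img("top"); 
# earlier crop
Q=ray(d,[[263.25,237.5],[340,234.75]],.036);print(Q,Q.mean(0),np.degrees(np.arctan2(*(Q[0]-Q[1])[[1,0]])),"len",np.linalg.norm(Q[0]-Q[1]))
s=img("scene")
A=cv2.resize(cv2.cvtColor(d["color"],cv2.COLOR_RGB2BGR)[170:290,240:360],None,fx=4,fy=4)
B=cv2.resize(cv2.cvtColor(s["color"],cv2.COLOR_RGB2BGR)[140:240,310:405],None,fx=4,fy=4)
c=np.zeros((480,860,3),np.uint8);c[:,:480]=A;c[:400,480:860]=B
cv2.imwrite("pics/c3.png",c[:, :860][:,60:])
E
```

```text
t 9.88 tcp [0.5915 0.1426 0.0462] move mm [ 0.8  0.8 -0. ] twist -0.001 tilt [ 0.009  0.001 -1.   ] F [0.5 0.4 1.8] T [-0.07  0.03  0.07] w 0.136
[[ 0.46830313  0.22289536  0.036     ]
 [ 0.4745269  -0.00175678  0.036     ]] [0.47141501 0.11056929 0.036     ] 91.58691939692103 len 0.22473833071518765
```

View pics/c3.png

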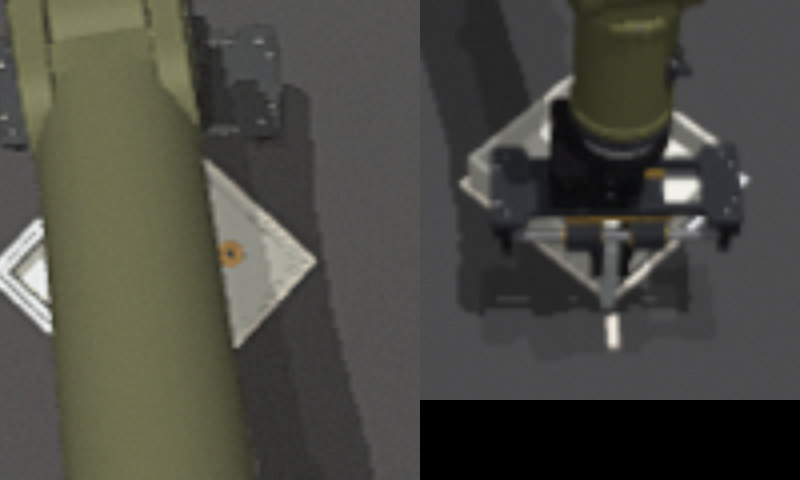

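```bash
python3 - <<'E'
from h import *
d=img("top"); Q=ray(d,[[334,235.25]],.036)
print("tray mid by right corner",Q[0]-.1131*np.array([np.cos(np.radians(-88.3)),np.sin(np.radians(-88.3)),0]))
w=img("wrist"); save(w,"pics/w2.png")
print("mark corners",proj(w,[[.4718+.1245*np.cos(a),.1395+.1245*np.sin(a),0] for a in np.radians(1.86)+np.arange(4)*np.pi/2]).round(0))
E
```

```text
tray mid by right corner [0.46985151 0.12890505 0.036     ]
mark corners [[ 320.  224.]
 [ 510.   44.]
 [ 320. -195.]
 [ 131.   45.]]
```

View pics/w2.png

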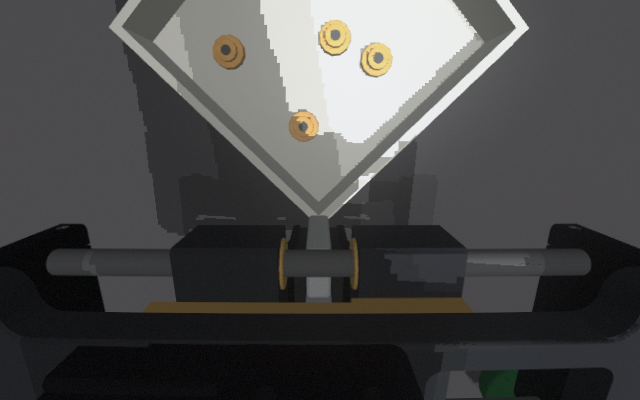

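```bash
python3 - <<'E'
from h import *
d=img("top"); s=img("scene")
A=cv2.resize(cv2.cvtColor(d["color"],cv2.COLOR_RGB2BGR)[220:260,245:265],None,fx=14,fy=14,interpolation=cv2.INTER_NEAREST)
A2=cv2.resize(cv2.cvtColor(d["color"],cv2.COLOR_RGB2BGR)[215:255,320:340],None,fx=14,fy=14,interpolation=cv2.INTER_NEAREST)
B=cv2.resize(cv2.cvtColor(s["color"],cv2.COLOR_RGB2BGR)[160:220,370:400],None,fx=7,fy=9,interpolation=cv2.INTER_NEAREST)
c=np.zeros((560,800,3),np.uint8);c[:,:280]=A;c[:,290:570]=A2;c[:540,580:790]=B
cv2.imwrite("pics/c4.png",c)
m,t=[.4718,.1395],[.4705,.1354]
e=lambda c,h,a,z:[c[0]+h*np.cos(a),c[1]+h*np.sin(a),z]
a=np.radians(91.86)
print("L mark out",proj(d,[e(m,.1245,a,0)]),"tray rim L",proj(d,[e(t,.1131,a,.036)]),"R mark",proj(d,[e(m,.1245,a+np.pi,0)]),"tray R",proj(d,[e(t,.1131,a+np.pi,.036)]))
print("scene L mark",proj(s,[e(m,.1245,a,0)]))
E
```

```text
L mark out [[251.02920661 237.9246303 ]] tray rim L [[254.49755599 238.07634108]] R mark [[333.79877803 234.56415746]] tray R [[331.77805479 234.93794158]]
scene L mark [[391.54450987 184.18714422]]
```

View pics/c4.png

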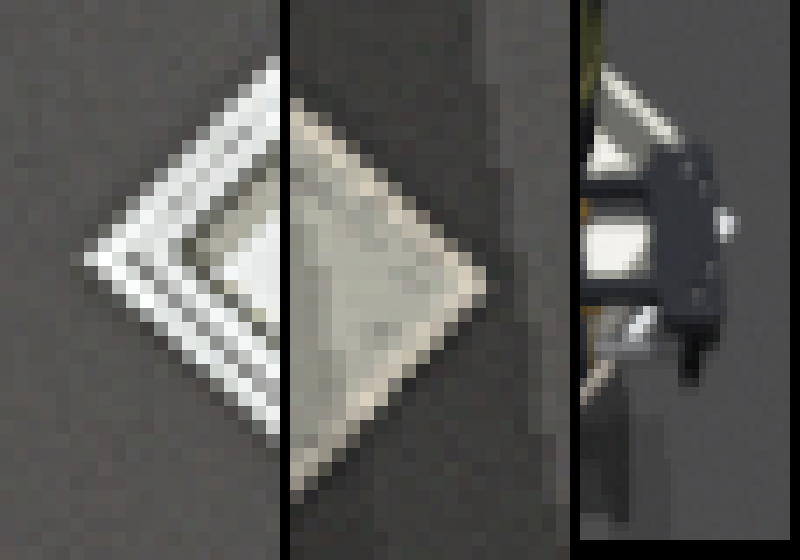

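The left and right corners agree: the tray is about 4 mm short of centre in y and about 1 mm short in x, with its yaw within 0.3°. I'll nudge it before tilting.

```bash
python3 -m inch '[[-1,-1,4,0,0],[-1,0,0,0,0],[-1,0,0,0,0]]' >/dev/null; python3 - <<'E'
from h import *
togo([.5925,.1466,.0462],91.86)
d=img("top")
g=cv2.cvtColor(d["color"],cv2.COLOR_RGB2GRAY)
print(g[234:243,248:262]); print(g[230:240,324:338])
E
```

```text
t 10.55 tcp [0.5925 0.1456 0.0461] move mm [-0.1  1.  -0.1] twist -0.004 tilt [ 0.008  0.    -1.   ] F [-0.3 -0.1  1.1] T [-0.03  0.09 -0.04] w 0.136
[[ 87  83  83  84  79  70 129 220 247 243 207 100 136 173]
 [ 86  82  83  80  74 101 202 247 244 207 100 140 172 166]
 [ 86  85  79  73 102 204 248 242 207  95 131 174 170 172]
 [ 83  81  78 106 205 248 239 212  94 119 174 169 208 241]
 [ 83  79  97 204 255 241 235 229 172  89 127 171 212 237]
 [ 83  83  75  85 188 245 227 219 244 219 131 196 242 235]
 [ 85  85  80  72  82 187 244 240 236 241 215 122 190 237]
 [ 84  82  85  80  75  85 190 245 238 236 240 214 122 188]
 [ 84  82  84  84  78  72  84 150 222 239 236 238 215 124]]
[[175 144 110 179 188 113  52  51  56  58  72  87  83  84]
 [158 179 142 106 179 186 116  53  51  56  72  83  84  82]
 [173 176 177 144  86 158 185 112  60  50  54  70  85  85]
 [173 162 159 180 156 106 160 199 144  61  51  68  82  86]
 [171 175 165 160 180 153 100 160 204 148  52  65  87  80]
 [171 174 174 178 179 149  76 112 196 179  65  70  86  82]
 [171 173 166 166 152  79 114 192 182 101  47  69  86  83]
 [170 174 178 164 102  87 175 180  91  46  51  67  86  84]
 [167 166 161 106  84 172 186  97  45  56  58  69  87  81]
 [176 161 101  85 170 200 132  46  55  60  58  67  83  82]]
```

```bash
python3 -m inch '[[-1,1,0,-4,0],[-1,2,0,-8,0],[-1,3,0,-8,0],[-1,3,0,-7,0],[-1,3,0,-7,0]]'; python3 -m inch '[[-1,3,0,-6,0],[-1,0,0,0,0]]' >/dev/null; python3 -c "
from h import *
togo([.5925-.0149,.1456,.0461+.0395],91.86)"
```

```text
time: 11.22
position: [0.5784, 0.1445, 0.0806]
tool_rot: [-0.045, 3.135, -0.002]
ft_force: [-1.0, 0.2, -3.3]
grip_width: 0.133
t 11.47 tcp [0.5754 0.1447 0.088 ] move mm [-2.2  0.8  2.4] twist -0.003 tilt [ 0.008 -0.    -1.   ] F [ 0.1  0.4 -4.1] T [ 0.11 -0.37  0.  ] w 0.134
```

The −4 N vertical force is close to the tray's whole weight, so I need to check whether it is pivoting or has been lifted clear.

```bash
python3 - <<'E'
from h import *
for i in range(3): print(ctrl.get_state()["ft_force"].round(1),ctrl.get_state()["torque"].round(2)); s=img("scene")
save(s,"x.png")
B=cv2.resize(cv2.cvtColor(s["color"],cv2.COLOR_RGB2BGR)[130:230,300:410],None,fx=5,fy=5)
w=img("wrist")
c=np.zeros((500,790,3),np.uint8);c[:,:550]=B;c[:150,550:]=cv2.resize(cv2.cvtColor(w["color"],cv2.COLOR_RGB2BGR),(240,150))
cv2.imwrite("pics/c5.png",c)
# tray floor plane from wrist depth
z=np.array(w["range_z"]); px=np.stack(np.meshgrid(np.arange(100,540,4),np.arange(0,190,4)),-1).reshape(-1,2)
zz=z[px[:,1],px[:,0]]; u=cv2.undistortPoints(px.astype(float).reshape(-1,1,2),w["K"],np.array(w["distortion"])).reshape(-1,2)
P=(np.c_[u,np.ones(len(u))]*zz[:,None]-w["t"])@np.array(w["R"]); P=P[zz>0]
k=(abs(P[:,1]-.1395)<.04)&(P[:,0]<.55)
for x0 in np.arange(.34,.60,.02):
    q=P[k&(abs(P[:,0]-x0)<.01)]
    if len(q): print(round(x0,2),len(q),np.percentile(q[:,2],[5,50,95]).round(4))
E
```

```text
[ 0.1  0.4 -4.1] [ 0.11 -0.37  0.  ]
[-0.6 -0.6 -3.2] [ 0.06 -0.33  0.06]
[ 0.4 -0.2 -2.6] [ 0.02 -0.28 -0.02]
0.42 98 [0.0158 0.0176 0.0276]
0.44 213 [0.0178 0.0201 0.0244]
0.46 195 [0.0214 0.0234 0.0309]
0.48 202 [0.0251 0.0275 0.0343]
0.5 201 [0.0287 0.0307 0.0328]
0.52 201 [0.0323 0.0345 0.0369]
0.54 216 [0.0363 0.0386 0.0698]
```

View pics/c5.png

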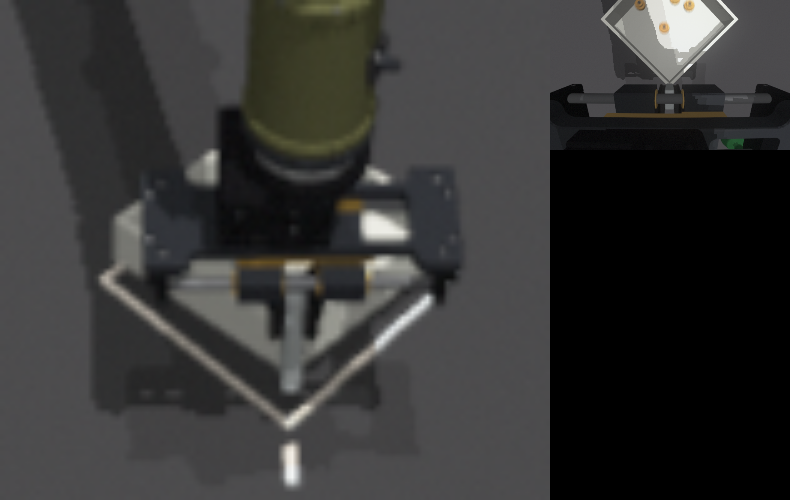

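The floor depths give a slope of about 10°, and extrapolating puts the gathering corner's underside within 1 mm of the slab. The tray is pivoting on its corner, so I'll carry on along the arc.

```bash
python3 -m inch '[[-1,2,0,-6,0],[-1,4,0,-7,0],[-1,4,0,-7,0],[-1,5,0,-7,0],[-1,5,0,-7,0]]'>/dev/null; python3 -m inch '[[-1,0,0,0,0],[-1,0,0,0,0]]' >/dev/null; python3 -c "
from h import *
togo([.5563,.1456,.1219],91.86)
togo([.5288,.1445,.1539],91.86)"
```

```text
t 12.55 tcp [0.5533 0.1438 0.1234] move mm [-3.   1.7  1.6] twist -0.004 tilt [ 0.007 -0.001 -1.   ] F [-0.2  0.5 -2.3] T [ 0.01 -0.28 -0.02] w 0.139
t 12.55 tcp [0.5533 0.1438 0.1234] move mm [ 24.3   1.4 -30.6] twist -0.004 tilt [ 0.007 -0.001 -1.   ] F [-0.2  0.5 -2.3] T [ 0.01 -0.28 -0.02] w 0.139
```

```bash
python3 -m inch '[[-1,3,0,-6,0],[-1,4,0,-6,0],[-1,5,1,-6,0],[-1,5,0,-6,0],[-1,5,0,-6,0]]'>/dev/null; python3 -m inch '[[-1,0,0,0,0],[-1,0,0,0,0],[-1,0,0,0,0],[-1,0,0,0,0]]' >/dev/null; python3 - <<'E'
from h import *
togo([.5288,.1454,.1539],91.86)
w=img("wrist"); save(w,"pics/w3.png")
z=np.array(w["range_z"]); px=np.stack(np.meshgrid(np.arange(0,640,4),np.arange(0,190,4)),-1).reshape(-1,2)
zz=z[px[:,1],px[:,0]]; u=cv2.undistortPoints(px.astype(float).reshape(-1,1,2),w["K"],np.array(w["distortion"])).reshape(-1,2)
P=(np.c_[u,np.ones(len(u))]*zz[:,None]-w["t"])@np.array(w["R"]); P=P[zz>0]
k=(abs(P[:,1]-.1395)<.03)
for x0 in np.arange(.34,.52,.02):
    q=P[k&(abs(P[:,0]-x0)<.01)]
    if len(q): print(round(x0,2),len(q),np.percentile(q[:,2],[5,50,95]).round(4))
E
```

```text
t 13.68 tcp [0.5292 0.144  0.1547] move mm [0.3 1.4 0.8] twist -0.004 tilt [ 0.005 -0.002 -1.   ] F [-0.   0.9 -4.2] T [ 0.05 -0.3  -0.01] w 0.136
0.34 3 [-0.0003  0.0003  0.0004]
0.36 80 [0.0179 0.0306 0.045 ]
0.38 111 [0.0189 0.0288 0.0432]
0.4 92 [0.0253 0.0307 0.0384]
0.42 84 [0.0355 0.0406 0.0456]
0.44 99 [0.0464 0.0519 0.057 ]
0.46 105 [0.0582 0.0632 0.0685]
0.48 122 [0.0696 0.0754 0.0805]
0.5 118 [0.0814 0.0864 0.0922]
```

View pics/w3.png

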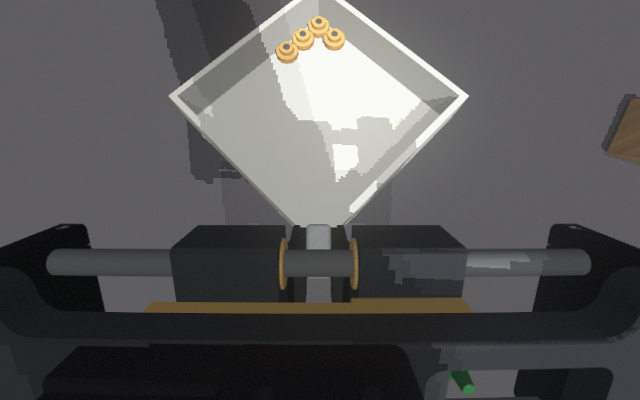

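The wrist view shows all four nuts packed into the gathering corner at about (287–335, 27–52). The floor slope is about 30°, and the pivot corner is at x ≈ 0.360 m against 0.359 m wanted. I'm handing the job in.

```bash
python3 -c "
from h import *
togo([.5288,.1454,.1539],91.86)
ctrl.close_job()"
```

```text
t 13.72 tcp [0.5291 0.144  0.1547] move mm [0.3 1.5 0.8] twist -0.004 tilt [ 0.005 -0.001 -1.   ] F [ 0.7 -0.2 -3.5] T [ 0.06 -0.32  0.01] w 0.131
the job is handed in; nothing more can be done
```

I slid the larger tray flat along the slab by its lug into the outline, with the lug at the tick corner. I then raised the lug along an arc, pivoting the tray on its gathering corner, and handed the job in at 13.7 s still holding it tilted.

**Last checks:**
- **Tilt:** wrist depth gave about 30°.
- **Nuts:** all four are packed in the corner opposite the lug in the last picture.
- **Position:** the gathering corner sits within about 1 mm of its place along the diagonal.
- **Grip:** the lug is held at a 12 mm opening, which matches its thickness.
- **Other objects:** nothing touched them as far as the pictures showed, but I took no final full view of the slab.

**Disagreements:**
- **Sideways placing:** before the tilt, the left and right corners put the tray about 2 mm off centre in opposite directions, so I took it as centred. The lug also drifted about 1.5 mm sideways during the tilt, and I left that uncorrected.
- **Vertical force:** readings of about −3 to −4 N were higher than the roughly −2 N expected for a tray resting on its corner. At 10° tilt the depth put the corner within 1 mm of the slab. I did not check the corner's height again at 30°.

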